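# Creep the marble press to the bowl's end of the shelf

## Robot

A 6-joint arm with a two-finger parallel gripper is mounted at the origin on the work surface. World frame = base frame: x ahead of the robot, y to its left, z up, the work surface at z = 0. Lengths are in m, angles in degrees, forces in N, time in s.
With the tool pointing down it reaches from about 0.35 to 0.725 m from the base axis. Payload 4.3 kg.
Tool frame: the origin (TCP) lies at the very end of the fingers, on their centre line; the grasp point (between the pads) lies 19 mm behind it (bot.pinch_z is the distance from the TCP to the grasp point, in m); y points along the fingers, z is the direction in which the jaws open and shut, and the axes are right-handed (so a half turn about y gives the same grasp; the last joint's range is limited). The gripper opens to 85 mm and grips with 20 to 120 N. Pads are 22 mm wide; open, the fingers measure 114 mm over their backs; the gripper's body (76 mm by 85 mm) begins 54 mm behind the grasp point. The pads swing forward as they close: fully open they stand 13 mm farther back than shut.
Start: joints at [62.149, 21.618, 4.641, 73.018, 0, 83.68], TCP at [0.211, 0.535, 0.231] pointing down, gripper open.
Joint ranges: [-156.06, 156.06], [-48.1, 94.91], [-58.44, 69.94], [-101.28, 121.22], [-78.64, 73.56], [-180, 180]. Speed limits (degrees/s): [147.25, 147.25, 180, 180, 180, 180].

## Interface

Orientations are given as a 3x3 rotation matrix whose columns are the frame's x, y, z axes.
In Python, from bench import monitor, viewer, bot, spotter gives the robot as it stands.
- The arm moves only by the tool jog_arm, never from a script. Its argument "series" is one flat list of numbers, 6 for each row, row after row: the shift along the world's x, y, z in cm, then the turn, a rotation vector about the world's x, y, z in rad. A call has 1 to 8 rows; each row shifts and turns the commanded pose from where the row before left it; what a row does not reach is not made up. A row lasts 1/12 s, in which the tool goes at most 41.7 mm and 7.16 degrees, less where a joint would pass 70% of its speed; a pose out of reach is approached as far as the arm can. A call with a gripper value outside its range is refused whole. "grip" is the opening, from 0 (shut) to 1 (fully open), set as the call begins (left out, the last holds). The fingers move at their own pace and stop on an object; the grip force is fixed at half the most. Time passes only in rows, so rows that do not move let the fingers close. It gives the time, the measured TCP pose, the force and the opening at its end, in the units of the state.
- monitor.read_state(): the state, without advancing time (a new reading comes with each control period).
- viewer.grab_frame(name): name is "side" or "top"; returns a dict with "color" (400x640x3 uint8, red, green, blue), "intrinsics" (3x3 intrinsics, pixels), "eye" and "orientation" of the camera in the world. Camera axes: x right, y up, looking along -z (the intrinsics and any distortion apply to the point x, -y, -z); pixel columns grow to the right and rows downward; lengths in m; the calibration is good to about 2 mm. A picture is of the moment at which its call begins. There is no depth.
- bot.close_job(): hands the job in, once; it reports no verdict.
Trained networks look in the newest picture that a camera, given by its name, has taken for a name from the list of things; names that differ only in an ending like _2 or _b are one class to them, and where a whole thing is asked for, a point or a joint stands for the part that bears it (a point fixed in the world has none). Each returns a list of dicts, best first, with "p" (0 to 1); they miss things now and then, are a little off and sometimes report something else, mostly with a low value. They report only what shows in the picture. A call takes as long as a camera call. They do not tell look-alikes from the thing itself.
- spotter.recognise(camera, thing): "point" ([x, y, z] in m, in world coordinates, good to about 4 mm: the middle of the surface that is visible of it).
The state is a dict: "time": time; "joints": joint angles; "joint_vel": joint speeds; "joint_efforts": joint torques, N m; "tool_pos": TCP position; "tcp_rot": TCP orientation; "force": force on the tool from outside, world axes, zero at the start; "torque": the same for the moment, N m; "width": finger opening in m.
Only numpy, scipy, OpenCV 4.12 (cv2) and the standard library are available. Lean on these libraries where they do the work, as an engineer would, in place of code of your own. Each camera call takes 0.05 s, during which the arm holds its last target.

## Task

The hand press is wanted at the celadon bowl's end of the shelf: creep it along until its base stands flat and square against the oak stop beside the bowl, not overhanging either end of that stop. It is too broad to grip, so push the two trailing corners of its iron base in turn, the corner nearer the robot first and each at least twice, so that it swings clearly, about 10 degrees, to either side of square before you square it up, but never 30 degrees. Do not lift or tip the press or touch its upper frame, and leave the bowl, bucket, cup and dice where they are.

Things in the scene. Friction and masses are not known exactly. Their poses are not given: they have to be found in the camera images.
- lane: Fixed lane on the oak shelf. Origin on the shelf surface midway between two stops; y runs along the lane from stop to stop, x across it, away from the robot. At each end a fixed pale oak stop, 230 long (x -115 to +115), 22 thick, 30 high; inner faces at y = +250 and -250. Flat dark inlaid strips at x = +115 and -115 are decoration.
- lane_diag (a point): Invisible reference direction at the lane's origin: its x axis is the lane's x axis turned 45 degrees anticlockwise seen from above. It only serves to tell which way the press has swung.
- press: Cast iron hand press, loose, about 1.6 kg. Origin at the centre of its underside. Black base slab 170 (x) by 150 (y, along the lane), upright faces 4 to 26 above the shelf to push on; under it a flat sole 84 by 84, 4 high, on which it slides and turns: pushing one corner 14 to 22 mm turns it roughly 0.1 rad. Sliding takes 6 to 14 N. It starts within 0.08 rad of square with the lane.
- press_frame: Upper frame of the press, cast in one with the base (same origin and axes): column, head, ram, cupped die and hand lever, all within y = +-24 and x from -45 to +65 of the press, from 26 up to 210 above the shelf. Not to be touched.
- bowl: Celadon (pale green) bowl, 110 across, 50 high, origin at the centre of its underside. It stands just beyond one of the two stops; that is the end to which the press must go.
- bucket: Tin bucket of clay marbles, 96 across at the rim, 85 high, origin at the centre of its underside; it stands beyond the other stop.
- cup: Dented aluminium cup, 64 across, 62 high, loose, standing beside the lane on the robot's side or on the far side; origin at the centre of its underside.
- dice: Bone dice cube, 26 wide, loose, lying beside the lane on the side opposite to the cup; origin at the centre of its underside.
Not all that is in view belongs to the job. Of the things shaped like the press, the black one is meant. Leave any orange look-alike of the bowl alone.

How it is judged (in metres and radians):
On the way, in this order (a step that is already met when the one before it is completed fails the run):
1. the press has been swung past square by at least 7 degrees with its robot-side trailing corner pushed ahead (((y of bowl in the frame of lane above 0 m and angle between the x axis of press and the x axis of lane_diag, either way round above 0.905 rad) or (y of bowl in the frame of lane below 0 m and angle between the x axis of press and the x axis of lane_diag, either way round below 0.665 rad))), for 0.1 s.
2. then swung at least 7 degrees past square the other way, its far trailing corner pushed ahead (((y of bowl in the frame of lane above 0 m and angle between the x axis of press and the x axis of lane_diag, either way round below 0.665 rad) or (y of bowl in the frame of lane below 0 m and angle between the x axis of press and the x axis of lane_diag, either way round above 0.905 rad))), for 0.1 s.
3. then swung again at least 7 degrees with the robot-side trailing corner ahead (((y of bowl in the frame of lane above 0 m and angle between the x axis of press and the x axis of lane_diag, either way round above 0.905 rad) or (y of bowl in the frame of lane below 0 m and angle between the x axis of press and the x axis of lane_diag, either way round below 0.665 rad))), for 0.1 s.
At the end, for the whole second after the job is handed in: The press rests flat, square within 0.06 rad, against the stop at the bowl's end (within 5 mm of touching along the lane, its middle within 30 mm of the stop's middle across it), at rest and released; bowl, bucket, cup and dice within 12 mm of where they began (((y of bowl in the frame of lane above 0 m and y of press in the frame of lane above 0.17 m) or (y of bowl in the frame of lane below 0 m and y of press in the frame of lane below -0.17 m)) and angle between the x axis of press and the x axis of lane, either way round below 0.06 rad and x of press in the frame of lane between -0.03 and 0.03 m and angle between press's own z axis and vertical below 0.03 rad and linear speed of press below 0.01 m/s and distance of each of bowl, bucket, cup, dice from where it was at the start of the episode below 0.012 m).
It fails at once if the press lifted or tipped (angle between press's own z axis and vertical above 0.12 rad or height (world z) of press above 0.012 m).
It fails at once if the upper frame of the press touched (contact force between any of the fingers, the arm and press_frame above 1 N).
It fails at once if the press swung 30 degrees or more out of square (angle between the x axis of press and the x axis of lane, either way round above 0.55 rad).
It fails at once if bowl, bucket, cup or dice displaced (distance of any of bowl, bucket, cup, dice from where it was at the start of the episode above 0.012 m).
It also fails if it takes over 72 s, if anything falls off the work surface, if the arm or the gripper's body presses on something with over 40 N, if the wrist force passes 120 N, or if a joint passes its speed limit or range.

## Working session

There is one attempt and no reset: what is moved stays moved. The work goes in short steps, Python scripts to look and compute and a tool call to move; the robot and the scene stay as the last step left them, time stands still between calls to the robot, and variables do not carry over. Pictures are saved under pics/ and viewed, and the job is handed in when it is done.

Besides the shell and the picture viewer there is one more tool, called after ">>>" in YAML: its name, and indented under it one key for each argument. jog_arm: Moves the arm, as the interface text tells. Its arguments: {"type":"object","properties":{"series":{"type":"array"},"grip":{"type":"number"}},"required":["series"]}

```bash
mkdir -p pics; ls
cat > h.py <<'E'
import numpy as np, cv2
from bench import monitor, viewer, bot, spotter
def grab(n,f):
    d=viewer.grab_frame(n); cv2.imwrite('pics/'+f,cv2.cvtColor(d['color'],cv2.COLOR_RGB2BGR)); return d
def proj(d,P):
    P=np.atleast_2d(P); R=np.array(d['orientation']); c=(P-np.array(d['eye']))@R
    p=np.c_[c[:,0],-c[:,1],-c[:,2]]@np.array(d['intrinsics']).T
    return p[:,:2]/p[:,2:]
def unproj(d,uv,z):
    uv=np.atleast_2d(uv).astype(float); K=np.array(d['intrinsics']); r=np.c_[uv,np.ones(len(uv))]@np.linalg.inv(K).T
    r=np.c_[r[:,0],-r[:,1],-r[:,2]]@np.array(d['orientation']).T; e=np.array(d['eye'])
    return e+r*((z-e[2])/r[:,2:])
E
python3 - <<'E'
from h import *
for n in ('top','side'):
    d=grab(n,n+'0.png'); print(n,{k:(np.round(v,4).tolist() if k!='color' else 0) for k,v in d.items()})
    for t in ['lane','press','press_frame','bowl','bucket','cup','dice']:
        print(t,[(np.round(x['point'],3).tolist(),round(x['p'],2)) for x in spotter.recognise(n,t)])
s=monitor.read_state();print(s)
E
```

```text
pics
top {'color': 0, 'intrinsics': [[484.7879, 0.0, 323.6399], [0.0, 484.7879, 198.1989], [0.0, 0.0, 1.0]], 'eye': [0.2678, -0.0563, 1.5357], 'orientation': [[0.0058, 0.9889, -0.1484], [-0.9999, 0.0041, -0.0116], [-0.0108, 0.1484, 0.9889]]}
lane [([0.537, 0.068, 0.031], 0.92)]
press [([0.546, 0.031, 0.026], 0.81), ([0.247, 0.34, 0.025], 0.78)]
press_frame [([0.26, 0.342, 0.171], 0.67), ([0.568, 0.029, 0.174], 0.56)]
bowl [([0.528, -0.323, 0.019], 0.92), ([0.459, -0.485, 0.022], 0.63)]
bucket [([0.596, 0.358, 0.07], 0.85), ([0.544, 0.032, 0.025], 0.27)]
cup [([0.386, 0.025, 0.009], 0.73)]
dice [([0.695, -0.063, 0.024], 0.45)]
side {'color': 0, 'intrinsics': [[422.1638, 0.0, 316.4388], [0.0, 422.1638, 202.991], [0.0, 0.0, 1.0]], 'eye': [-0.0319, -0.7542, 0.6536], 'orientation': [[0.795, 0.3557, -0.4914], [-0.6062, 0.4376, -0.6641], [-0.0212, 0.8258, 0.5635]]}
lane [([0.501, -0.214, 0.02], 0.67)]
press [([0.552, 0.016, 0.027], 0.86), ([0.254, 0.336, 0.031], 0.73)]
press_frame [([0.262, 0.342, 0.118], 0.82)]
bowl [([0.471, -0.478, 0.029], 0.85), ([0.538, -0.304, 0.032], 0.62), ([0.505, 
[... 209 characters left out ...]
97e+00,  7.30182853e+01,
       -5.64625021e-04,  8.36787928e+01]), 'joint_vel': array([-0.01656463, -0.06090305,  0.04049136, -0.03253686, -0.06305173,
       -0.06847715]), 'joint_efforts': array([ 5.86669703e-04, -4.63458645e+01,  2.70141971e+01, -1.18637108e-04,
       -2.03813414e-05, -4.43078193e-06]), 'tool_pos': array([0.21105694, 0.53490834, 0.23135452]), 'tcp_rot': array([[ 9.30219789e-01,  7.23215375e-05,  3.67002914e-01],
       [-3.67002921e-01,  1.15774925e-04,  9.30219782e-01],
       [ 2.47851900e-05, -9.99999991e-01,  1.34238342e-04]]), 'force': array([-0.14374927,  0.11238476,  0.49696344]), 'torque': array([0.02084966, 0.03520694, 0.00909449]), 'width': 0.0854110874643342}
```

View pics/top0.png

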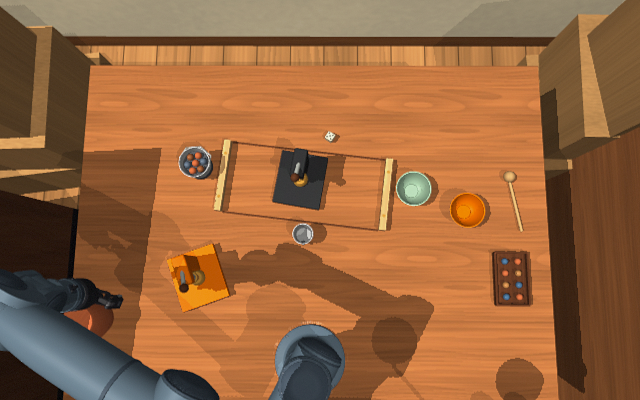

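View pics/side0.png

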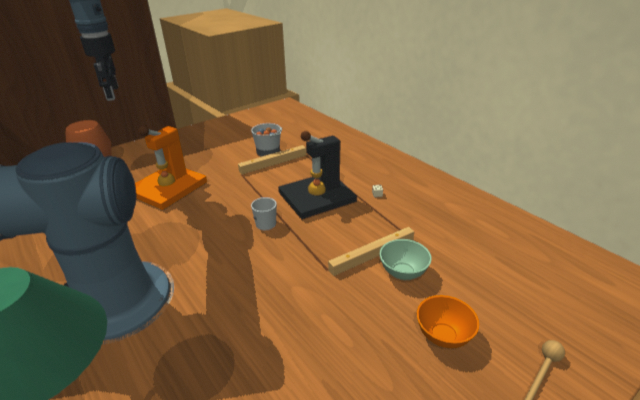

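Run:
```python
import cv2
i=cv2.imread('pics/top0.png')[125:245,205:405]
cv2.imwrite('pics/c0.png',cv2.resize(i,None,fx=4,fy=4,interpolation=cv2.INTER_CUBIC))
```

```text
(no output)
```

View pics/c0.png

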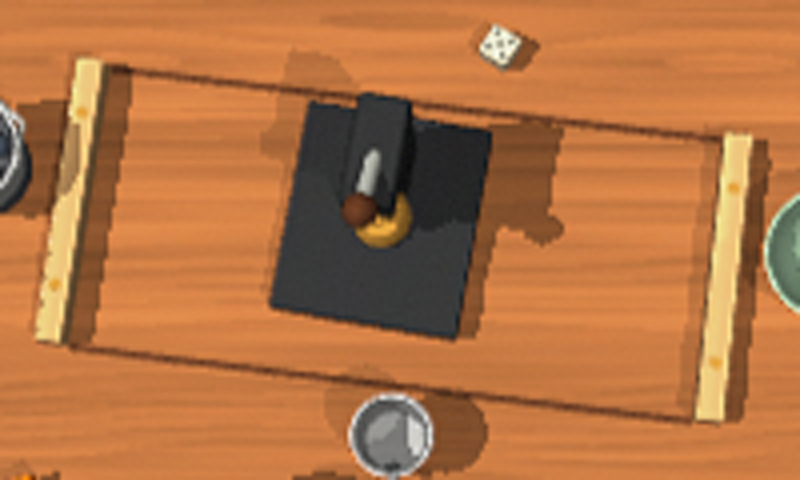

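```bash
cat >> h.py <<'E'
from scipy.optimize import minimize
def box(x,y,th,hx,hy,z):
    c,s=np.cos(th),np.sin(th); q=np.array([[-1,-1],[-1,1],[1,1],[1,-1]])*[hx,hy]
    return np.c_[q[:,0]*c-q[:,1]*s+x,q[:,0]*s+q[:,1]*c+y,np.full(4,z)]
def darkmask(d):
    hsv=cv2.cvtColor(d['color'],cv2.COLOR_RGB2HSV); rgb=d['color'].astype(int)
    return ((hsv[...,2]<85)&((rgb.max(2)-rgb.min(2))<16)).astype(np.float32)
def fitpress(d,g,S=4):
    """fit pose: base silhouette; weight pixels near base edges, ignoring frame area"""
    u0=proj(d,[[g[0],g[1],0.02]])[0].astype(int)-60
    m=darkmask(d)[u0[1]:u0[1]+120,u0[0]:u0[0]+120]
    m=cv2.resize(m,None,fx=S,fy=S,interpolation=cv2.INTER_LINEAR)
    def poly(P): return ((proj(d,P)-u0+0.5)*S-0.5)
    def draw(P,im):
        h=cv2.convexHull(poly(P).astype(np.float32))
        cv2.fillConvexPoly(im,np.round(h*16).astype(np.int32),1.0,shift=4)
    def cost(p):
        im=np.zeros_like(m); b=np.vstack([box(p[0],p[1],p[2],.085,.075,.026),box(p[0],p[1],p[2],.085,.075,.004)])
        draw(b,im)
        ig=np.zeros_like(m); c,s=np.cos(p[2]),np.sin(p[2])
        f=np.vstack([box(p[0]+.01*c,p[1]+.01*s,p[2],.06,.03,z) for z in(.026,.22)]); draw(f,ig)
        return float((np.abs(im-m)*(1-ig)).sum())
    best=None
    for dth in(-.2,-.1,0,.1,.2):
        x0=np.array([g[0],g[1],g[2]+dth])
        r=minimize(cost,x0,method='Nelder-Mead',options=dict(initial_simplex=x0+np.array([[0,0,0],[.012,0,0],[0,.012,0],[0,0,.1]]),xatol=1e-4,fatol=1))
        if best is None or r.fun<best.fun: best=r
    return best.x,best.fun/S/S
E
python3 - <<'E'
from h import *
d=grab('top','top1.png')
f=lambda a:(np.array(a)/4.+[205-.375,125-.375])
pr=unproj(d,f([(308,101),(492,130),(457,339),(270,306)]),.026); print('press',pr.round(4).tolist(),pr.mean(0))
L=unproj(d,f([(78,59),(104,62),(63,343),(37,340)]),.03);R=unproj(d,f([(726,133),(752,136),(722,421),(695,418)]),.03)
print('L',L.round(4).tolist());print('R',R.round(4).tolist())
a=lambda p,q:np.degrees(np.arctan2(-(q-p)[0]*0+ -(q-p)[1],-(q-p)[0]))
ang=[np.degrees(np.arctan2((A-B)[1],(A-B)[0])) for A,B in((L[0],L[3]),(L[1],L[2]),(R[0],R[3]),(R[1],R[2]))];print('lane x dir deg',ang)
v=L.mean(0)-R.mean(0);print('lane y dir -90',np.degrees(np.arctan2(v[1],v[0]))-90,np.linalg.norm(v)); print('lane c',(L.mean(0)+R.mean(0))/2)
print('press x dir',[np.degrees(np.arctan2((A-B)[1],(A-B)[0])) for A,B in((pr[0],pr[3]),(pr[1],pr[2]))],'y', [np.degrees(np.arctan2((A-B)[1],(A-B)[0]))-90 for A,B in((pr[0],pr[1]),(pr[3],pr[2]))])
p,c=fitpress(d,[pr.mean(0)[0],pr.mean(0)[1],-.15]);print('fit',p,np.degrees(p[2]),c)
E
```

```text
press [[0.6501, 0.0968, 0.026], [0.6268, -0.0505, 0.026], [0.4588, -0.0238, 0.026], [0.4843, 0.1236, 0.026]] [0.55500909 0.03650221 0.026     ]
L [[0.6831, 0.2816, 0.03], [0.6807, 0.2606, 0.03], [0.4538, 0.285, 0.03], [0.456, 0.3056, 0.03]]
R [[0.624, -0.2364, 0.03], [0.6217, -0.2569, 0.03], [0.395, -0.2302, 0.03], [0.3972, -0.2093, 0.03]]
lane x dir deg [np.float64(-6.031688932879357), np.float64(-6.1455507574710335), np.float64(-6.8074398614978175), np.float64(-6.726762816402409)]
lane y dir -90 -6.50876304040888 0.5197171930030763
lane c [0.53894004 0.02499451 0.03      ]
press x dir [np.float64(-9.203974626549064), np.float64(-9.027366143863496)] y [np.float64(-8.985754059665567), np.float64(-9.825411912448232)]
fit [ 0.5577496   0.03621262 -0.17509842] -10.0324003122057 126.689453125
```

Run:
```python
from h import *
d=viewer.grab_frame('top')
im=cv2.cvtColor(d['color'],cv2.COLOR_RGB2BGR)
m=darkmask(d)
big=cv2.resize(im[125:245,205:405],None,fx=4,fy=4,interpolation=cv2.INTER_CUBIC); mb=cv2.resize((m*255).astype(np.uint8)[125:245,205:405],None,fx=2,fy=2)
def pl(P,c):
    q=(proj(d,P)-[205,125]+.5)*4-.5; cv2.polylines(big,[np.round(q).astype(np.int32)],True,c,1)
pl(box(.5577,.0362,-.175,.085,.075,.026),(0,255,0)); pl(box(.5555,.0365,-.16,.085,.075,.026),(255,0,255))
lt=np.radians(-6.45); ey=np.array([-np.sin(lt),np.cos(lt)]); 
for s in(1,-1):
    c=np.array([.539,.025])+s*.261*ey; pl(box(c[0],c[1],lt,.115,.011,.03),(255,0,0))
cv2.imwrite('pics/o0.png',big); cv2.imwrite('pics/m0.png',mb)
```

```text
(no output)
```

View pics/o0.png

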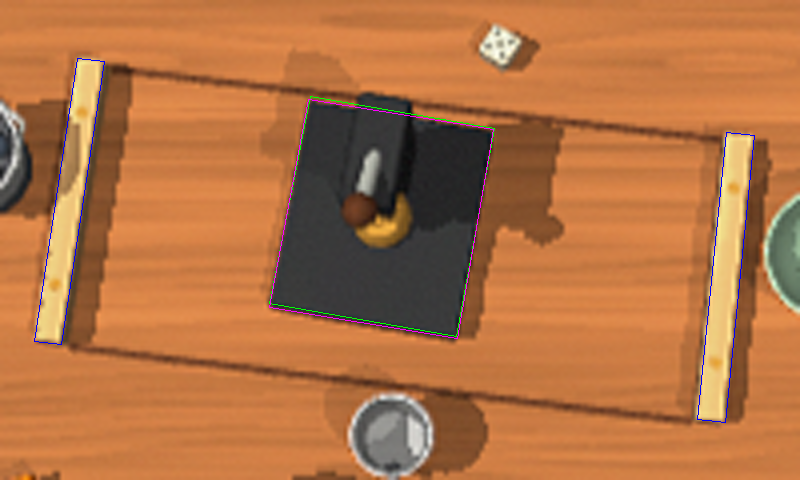

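View pics/m0.png

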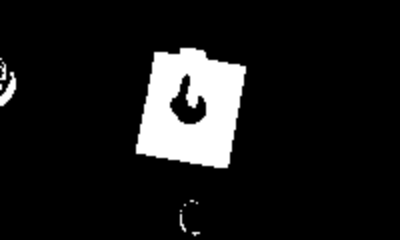

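>>> jog_arm:
  series: [2.1,-2.8,0,0,0,0.033,2.1,-2.8,0,0,0,0.033,2.1,-2.8,0,0,0,0.033,2.1,-2.8,0,0,0,0.033,2.1,-2.8,0,0,0,0.033,2.1,-2.8,0,0,0,0.033,2.1,-2.8,0,0,0,0.033,2.1,-2.8,0,0,0,0.031]
  grip: 0

```text
time: 1.57
tool_pos: [0.3798, 0.3095, 0.2316]
tcp_rot: [[0.994, 0.001, 0.112], [-0.112, 0.0, 0.994], [0.001, -1.0, 0.0]]
force: [0.4, -0.1, 0.4]
width: -0.0002
```

>>> jog_arm:
  series: [2.1,-2.6,0,0,0,0,2.1,-2.6,0,0,0,0,2.1,-2.6,0,0,0,0,2.1,-2.6,-1,0,0,0,2.1,-2.6,-2,0,0,0,2.1,-2.6,-2,0,0,0,0,0,-3,0,0,0,0,0,0,0,0,0]

```text
time: 2.23
tool_pos: [0.5024, 0.1526, 0.1461]
tcp_rot: [[0.993, -0.009, 0.117], [-0.117, -0.001, 0.993], [-0.008, -1.0, -0.002]]
force: [-1.4, -0.3, -0.7]
width: 0.0002
```

Run:
```python
from h import *
s=monitor.read_state();print(s['time'],s['tool_pos'].round(4),s['force'].round(1))
grab('side','s1.png');grab('top','t1.png')
```

```text
2.2333 [0.5024 0.1526 0.1461] [-1.4 -0.3 -0.7]
```

View pics/s1.png

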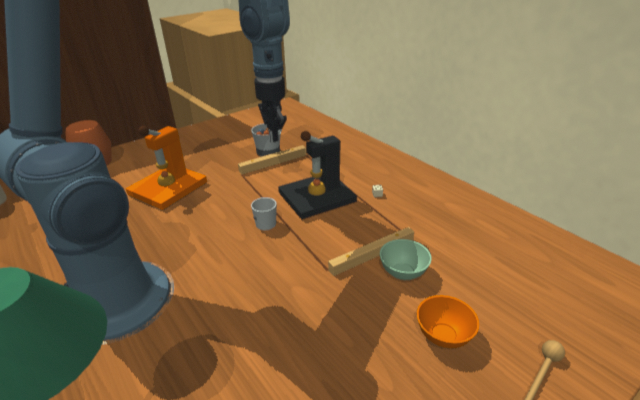

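View pics/t1.png

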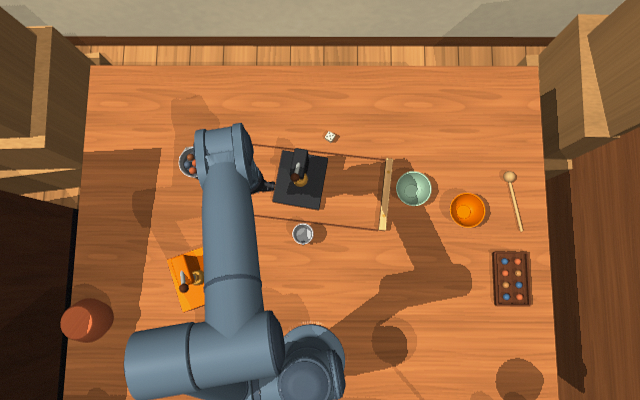

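>>> jog_arm:
  series: [0,0,-3,0,0,0,0,0,-3,0,0,0,0,0,-3,0,0,0,0,0,-2.5,0,0,0,0,0,-1.7,0,0,0,0,0,0,0,0,0]

```text
time: 2.83
tool_pos: [0.503, 0.1557, 0.0179]
tcp_rot: [[0.994, -0.004, 0.112], [-0.112, -0.0, 0.994], [-0.004, -1.0, -0.001]]
force: [0.8, 0.7, -0.4]
width: -0.0002
```

```bash
cat >> h.py <<'E'
LC=np.array([.539,.025]);LT=np.radians(-6.45)
EX=np.array([np.cos(LT),np.sin(LT)]);EY=np.array([-EX[1],EX[0]])
def look(name,g,crop=True):
    """g: guess in lane coords (x,y,rel)"""
    d=viewer.grab_frame('top'); w=LC+g[0]*EX+g[1]*EY
    p,c=fitpress(d,[w[0],w[1],g[2]+LT]); q=p[:2]-LC
    s=monitor.read_state(); t=s['tool_pos'][:2]-LC
    print('t',round(s['time'],2),'press lane mm',round(1000*q@EX,1),round(1000*q@EY,1),'deg',round(np.degrees(p[2]-LT),1),'cost',round(c))
    print('tool',s['tool_pos'].round(4),'lane',(1000*t@EX).round(1),(1000*t@EY).round(1),'F',s['force'].round(1))
    im=cv2.cvtColor(d['color'],cv2.COLOR_RGB2BGR)
    big=cv2.resize(im[115:255,185:445],None,fx=3,fy=3,interpolation=cv2.INTER_CUBIC)
    def pl(P,c):
        uv=(proj(d,P)-[185,115]+.5)*3-.5; cv2.polylines(big,[np.round(uv).astype(np.int32)],True,c,1)
    pl(box(p[0],p[1],p[2],.085,.075,.026),(0,255,0))
    for k in(1,-1):
        cc=LC+k*.261*EY; pl(box(cc[0],cc[1],LT,.115,.011,.03),(255,0,0))
    cv2.imwrite('pics/'+name,big)
E
python3 -c "
from h import *
look('l1.png',(.016,.013,-.05))
grab('side','s2.png')"
```

```text
t 2.88 press lane mm 17.5 14.1 deg -4.2 cost 626
tool [0.5043 0.1558 0.0197] lane -49.2 126.1 F [-0.5 -0.8  0.6]
```

View pics/l1.png

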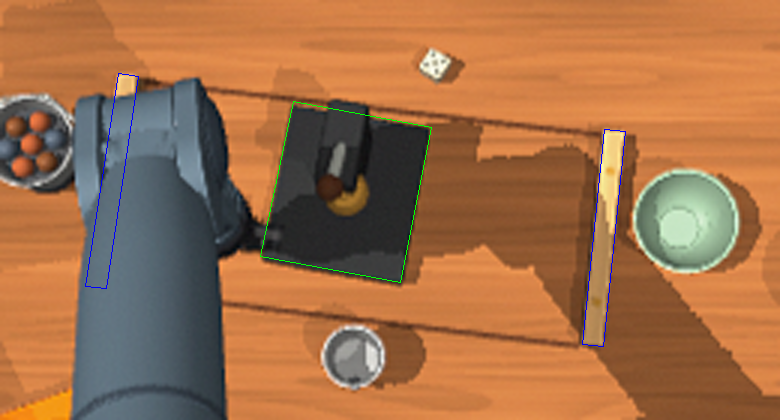

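View pics/s2.png

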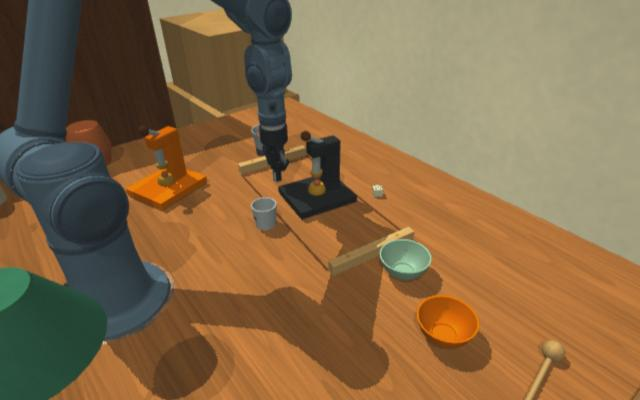

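>>> jog_arm:
  series: [-0.4,-0.6,-0.5,0,0,0,-0.1,-0.6,0,0,0,0,-0.1,-0.6,0,0,0,0,-0.1,-0.6,0,0,0,0,-0.1,-0.5,0,0,0,0,-0.05,-0.5,0,0,0,0,-0.05,-0.5,0,0,0,0,-0.05,-0.5,0,0,0,0]

```text
time: 3.6
tool_pos: [0.4922, 0.1149, 0.015]
tcp_rot: [[0.994, -0.005, 0.112], [-0.111, 0.012, 0.994], [-0.006, -1.0, 0.011]]
force: [-9.4, 14.4, 10.6]
width: -0.0002
```

```bash
python3 -c "
from h import *
look('l2.png',(.016,.005,0.1))
grab('side','s2.png')"
```

```text
t 3.65 press lane mm 23.9 8.4 deg 4.2 cost 352
tool [0.4922 0.1136 0.0149] lane -56.5 82.8 F [-8.1 12.   7.1]
```

View pics/l2.png

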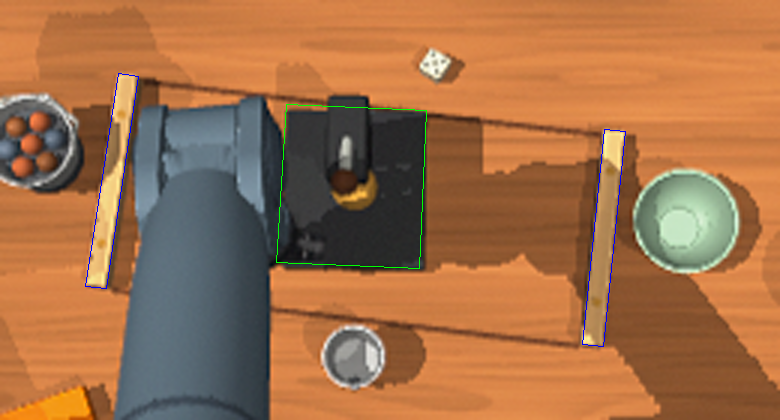

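>>> jog_arm:
  series: [-0.4,-0.4,0,0,0,0,-0.3,-0.4,0,0,0,0,-0.3,-0.4,0,0,0,0,-0.3,-0.4,0,0,0,0,-0.3,-0.4,0,0,0,0,-0.1,-0.2,0,0,0,0]

```text
time: 4.2
tool_pos: [0.478, 0.0896, 0.015]
tcp_rot: [[0.994, -0.0, 0.113], [-0.113, 0.004, 0.994], [-0.0, -1.0, 0.004]]
force: [-1.8, 5.7, 2.4]
width: 0.0001
```

```bash
python3 -c "
from h import *
look('l3.png',(.016,.005,0.1))
grab('side','s3.png')"
```

```text
t 4.25 press lane mm 26.5 0.5 deg 19.2 cost 349
tool [0.4778 0.0893 0.0149] lane -68.0 57.0 F [-2.   5.5  1.6]
```

View pics/l3.png

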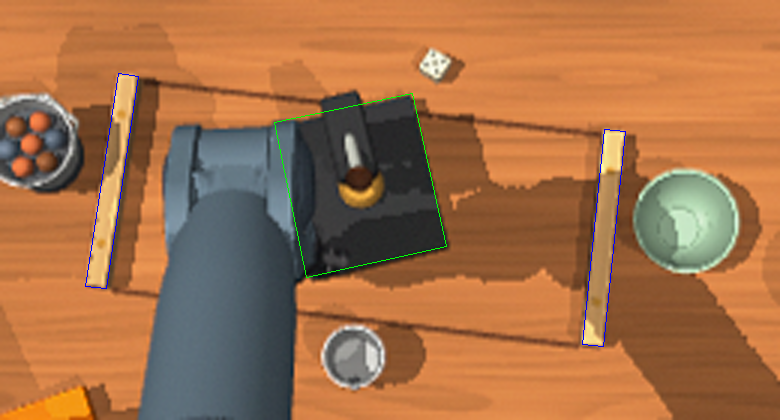

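View pics/s3.png

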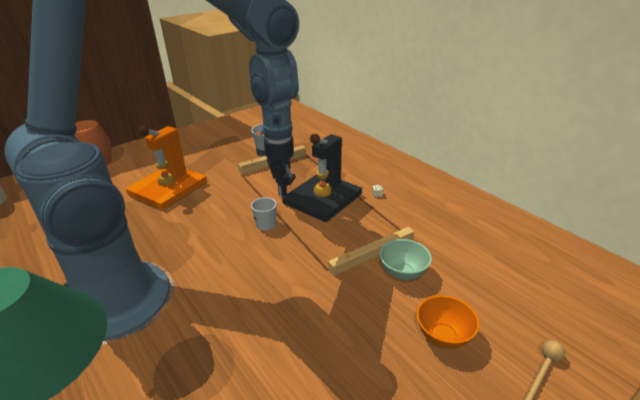

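>>> jog_arm:
  series: [0.4,2.2,0,0,0,0,0.4,2.2,0,0,0,0,0.8,2.2,0,0,0,0,2.3,0,0,0,0,0,2.3,0,0,0,0,0,2.3,0,0,0,0,0,2.3,0,0,0,0,0,2.0,-0.2,0,0,0,0]

```text
time: 4.97
tool_pos: [0.6086, 0.1522, 0.0149]
tcp_rot: [[0.993, 0.002, 0.114], [-0.114, -0.001, 0.993], [0.002, -1.0, -0.001]]
force: [0.4, -0.1, 0.9]
width: -0.0
```

>>> jog_arm:
  series: [0,-0.6,0,0,0,0,0,-0.6,0,0,0,0,0,-0.6,0,0,0,0,0,-0.6,0,0,0,0,-0.1,-0.5,0,0,0,0,-0.1,-0.5,0,0,0,0,-0.1,-0.5,0,0,0,0,-0.1,-0.5,0,0,0,0]

```text
time: 5.63
tool_pos: [0.6042, 0.1123, 0.0155]
tcp_rot: [[0.994, 0.004, 0.111], [-0.111, 0.008, 0.994], [0.003, -1.0, 0.009]]
force: [4.1, 10.9, 0.6]
width: 0.0004
```

```bash
python3 -c "
from h import *
look('l4.png',(.02,-.01,0.2))
grab('side','s4.png')"
```

```text
t 5.68 press lane mm 25.6 -5.7 deg 17.5 cost 397
tool [0.6042 0.1111 0.0156] lane 55.1 92.9 F [2.8 8.2 0. ]
```

View pics/l4.png

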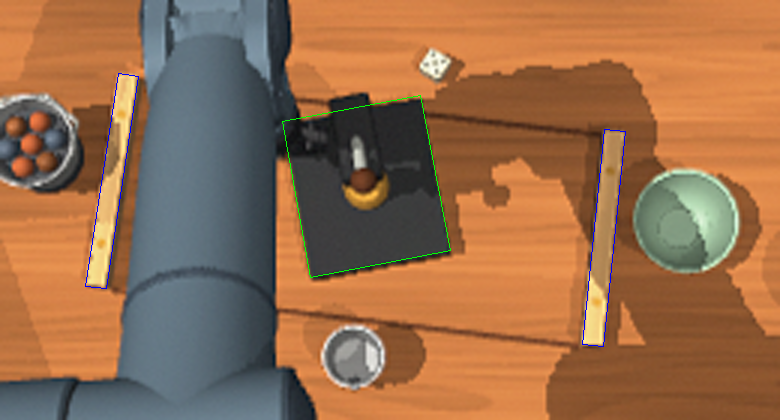

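View pics/s4.png

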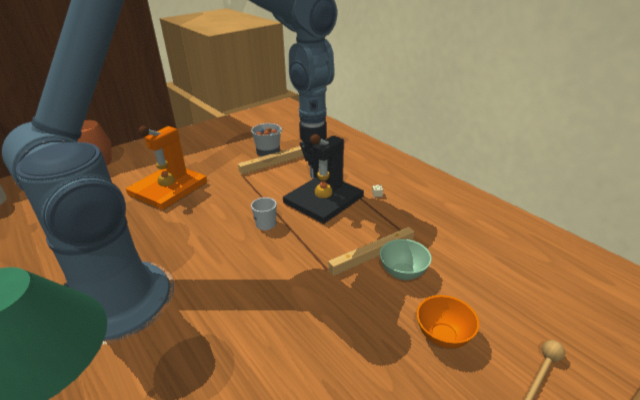

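>>> jog_arm:
  series: [0,1,0,0,0,0,0.4,0.2,0,0,0,0.12,0.4,0,0,0,0,0.12,0,-0.4,0,0,0,0,0,-0.5,0,0,0,0,0,-0.4,0,0,0,0,0,-0.4,0,0,0,0,0,-0.4,0,0,0,0]

```text
time: 6.4
tool_pos: [0.6123, 0.1026, 0.0151]
tcp_rot: [[0.992, 0.004, -0.125], [0.125, 0.007, 0.992], [0.005, -1.0, 0.007]]
force: [3.9, 9.8, -0.4]
width: -0.0002
```

>>> jog_arm:
  series: [0,-0.5,0,0,0,0,0,-0.5,0,0,0,-0.03,0,-0.5,0,0,0,-0.03,0,-0.5,0,0,0,-0.03]

```text
time: 6.73
tool_pos: [0.6138, 0.0828, 0.0159]
tcp_rot: [[0.999, 0.007, -0.034], [0.034, 0.007, 0.999], [0.007, -1.0, 0.007]]
force: [5.2, 10.0, -0.5]
width: -0.0002
```

```bash
python3 -c "
from h import *
look('l5.png',(.02,-.01,0.2))"
```

```text
t 6.78 press lane mm 20.4 -25.3 deg 5.8 cost 350
tool [0.6138 0.0814 0.0159] lane 68.0 64.4 F [5.5 8.6 0.8]
```

View pics/l5.png

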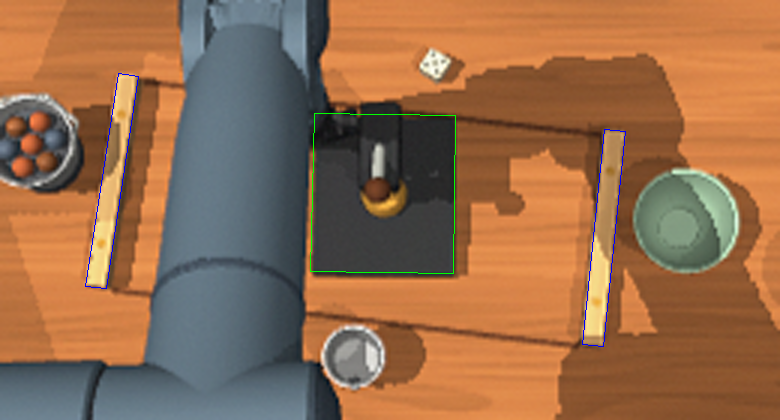

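>>> jog_arm:
  series: [0,-0.5,0,0,0,-0.035,0,-0.5,0,0,0,-0.035,0,-0.5,0,0,0,-0.035,0,-0.5,0,0,0,-0.035,0,-0.5,0,0,0,-0.035,0,-0.5,0,0,0,-0.035]

```text
time: 7.28
tool_pos: [0.6146, 0.0521, 0.0161]
tcp_rot: [[0.984, 0.008, 0.176], [-0.176, 0.006, 0.984], [0.007, -1.0, 0.007]]
force: [7.4, 8.6, -0.3]
width: -0.0001
```

```bash
python3 -c "
from h import *
look('l6.png',(.018,-.05,-0.1))"
```

```text
t 7.33 press lane mm 9.5 -46.9 deg -3.6 cost 380
tool [0.6144 0.0508 0.016 ] lane 72.0 34.1 F [7.3 7.  1.2]
```

View pics/l6.png

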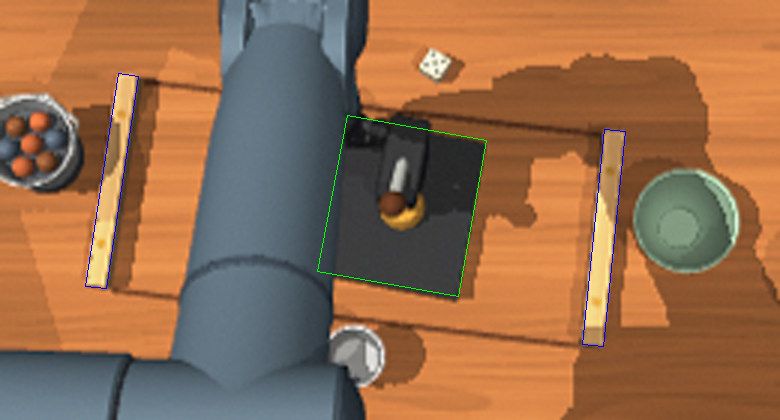

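>>> jog_arm:
  series: [0.1,-0.5,0,0,0,-0.03,0.15,-0.5,0,0,0,-0.03,0.15,-0.5,0,0,0,-0.03,0.15,-0.5,0,0,0,-0.03,0.15,-0.5,0,0,0,0]

```text
time: 7.75
tool_pos: [0.621, 0.0269, 0.0161]
tcp_rot: [[0.956, 0.007, 0.292], [-0.292, 0.006, 0.956], [0.005, -1.0, 0.007]]
force: [5.9, 7.6, 1.6]
width: -0.0003
```

```bash
python3 -c "
from h import *
look('l7.png',(.008,-.05,-0.15))"
```

```text
t 7.8 press lane mm 3.8 -56.1 deg -16.8 cost 579
tool [0.6213 0.0256 0.0161] lane 81.7 9.8 F [5.4 5.6 2.4]
```

View pics/l7.png

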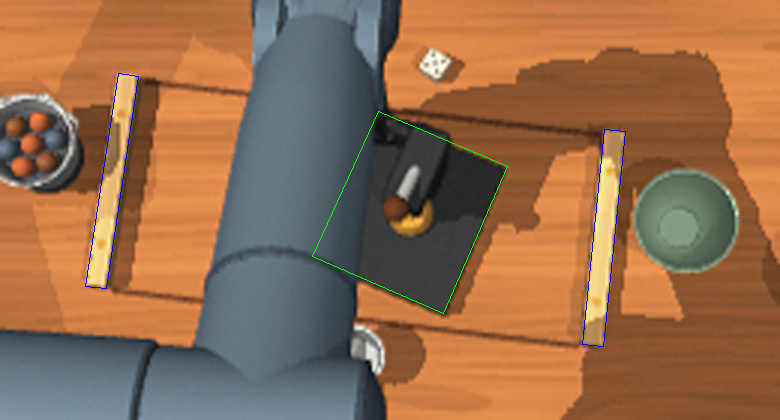

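>>> jog_arm:
  series: [0.5,1.5,0,0,0,0,0.5,1.5,0,0,0,0,-2.3,1.0,0,0,0,0,-2.3,0.8,0,0,0,0,-2.3,0.8,0,0,0,0,-2.3,0.8,0,0,0,0,-2.2,0.8,0,0,0,0,0,0,0,0,0,0]

```text
time: 8.47
tool_pos: [0.506, 0.0989, 0.0128]
tcp_rot: [[0.958, -0.009, 0.288], [-0.288, -0.0, 0.958], [-0.009, -1.0, -0.003]]
force: [-1.1, -0.4, 0.4]
width: -0.0
```

>>> jog_arm:
  series: [-0.1,-0.6,0,0,0,0,-0.1,-0.6,0,0,0,0,-0.1,-0.5,0,0,0,0,-0.1,-0.5,0,0,0,0,-0.15,-0.5,0,0,0,0,-0.15,-0.5,0,0,0,0.03,-0.15,-0.5,0,0,0,0.03,-0.15,-0.5,0,0,0,0.03]

```text
time: 9.13
tool_pos: [0.5019, 0.0584, 0.0141]
tcp_rot: [[0.98, -0.003, 0.2], [-0.2, 0.01, 0.98], [-0.005, -1.0, 0.01]]
force: [-5.6, 14.4, 5.5]
width: -0.0002
```

```bash
python3 -c "
from h import *
look('l8.png',(.004,-.06,-0.15))"
```

```text
t 9.18 press lane mm 7.1 -66.6 deg -10.4 cost 296
tool [0.5017 0.057  0.014 ] lane -40.7 27.6 F [-3.1 10.1  2.2]
```

View pics/l8.png

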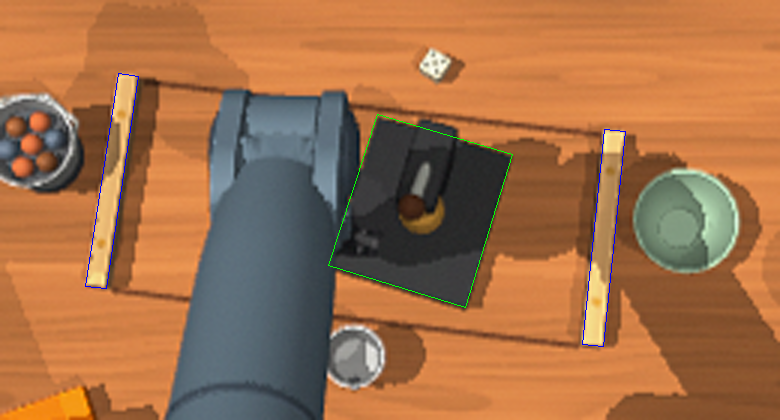

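>>> jog_arm:
  series: [-0.2,-0.5,0,0,0,0.035,-0.2,-0.5,0,0,0,0.035,-0.2,-0.5,0,0,0,0.035,-0.2,-0.5,0,0,0,0.035,-0.2,-0.5,0,0,0,0.035,-0.2,-0.5,0,0,0,0.035]

```text
time: 9.68
tool_pos: [0.4884, 0.0284, 0.0138]
tcp_rot: [[1.0, -0.005, -0.009], [0.009, 0.01, 1.0], [-0.005, -1.0, 0.01]]
force: [-5.6, 12.2, 5.8]
width: 0.0002
```

```bash
python3 -c "
from h import *
look('l9.png',(.006,-.08,0))"
```

```text
t 9.73 press lane mm 16.6 -86.3 deg 2.9 cost 368
tool [0.4881 0.0269 0.0136] lane -50.8 -3.8 F [-5.4  8.6  2.4]
```

View pics/l9.png

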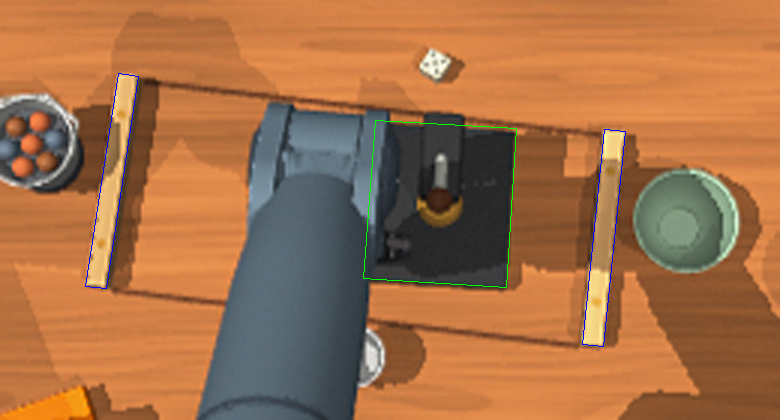

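>>> jog_arm:
  series: [-0.3,-0.45,0,0,0,0.035,-0.3,-0.45,0,0,0,0.035,-0.3,-0.45,0,0,0,0.035,-0.2,-0.3,0,0,0,0.035]

```text
time: 10.07
tool_pos: [0.4779, 0.0103, 0.0136]
tcp_rot: [[0.989, -0.005, -0.147], [0.147, 0.007, 0.989], [-0.004, -1.0, 0.007]]
force: [-4.1, 8.3, 3.3]
width: -0.0001
```

```bash
python3 -c "
from h import *
look('l10.png',(.016,-.09,0.15))"
```

```text
t 10.12 press lane mm 21.2 -92.4 deg 13.1 cost 610
tool [0.4775 0.0098 0.0136] lane -59.4 -22.1 F [-4.5  6.6  4. ]
```

View pics/l10.png

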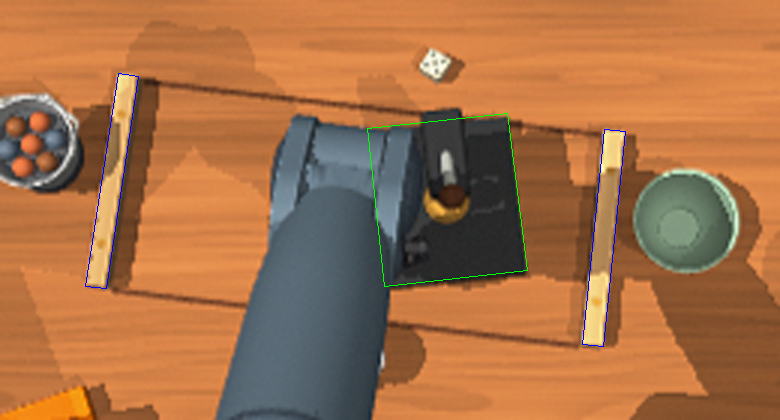

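>>> jog_arm:
  series: [0,1.5,0,0,0,0,0.3,2.2,0,0,0,0,2.0,0.2,0,0,0,0,2.4,0.2,0,0,0,0,2.4,0,0,0,0,0,2.4,0,0,0,0,0,2.4,0,0,0,0,0,0.6,-0.3,0,0,0,0]

```text
time: 10.78
tool_pos: [0.6104, 0.0456, 0.0148]
tcp_rot: [[0.989, 0.005, -0.145], [0.145, -0.0, 0.989], [0.005, -1.0, -0.001]]
force: [1.4, -0.2, 1.3]
width: 0.0002
```

>>> jog_arm:
  series: [0,-0.5,0,0,0,0,0,-0.5,0,0,0,0,0,-0.5,0,0,0,0,0,-0.5,0,0,0,-0.03,0,-0.5,0,0,0,-0.03,0,-0.5,0,0,0,-0.03,0,-0.5,0,0,0,-0.03,0,-0.5,0,0,0,-0.03]

```text
time: 11.45
tool_pos: [0.6076, 0.0091, 0.0154]
tcp_rot: [[1.0, 0.005, 0.005], [-0.005, 0.007, 1.0], [0.005, -1.0, 0.007]]
force: [5.6, 10.1, -0.2]
width: 0.0001
```

```bash
python3 -c "
from h import *
look('l11.png',(.015,-.1,0.1))"
```

```text
t 11.5 press lane mm 18.9 -101.0 deg 6.2 cost 271
tool [0.6077 0.0078 0.0155] lane 70.2 -9.4 F [ 4.7  6.5 -0.7]
```

View pics/l11.png

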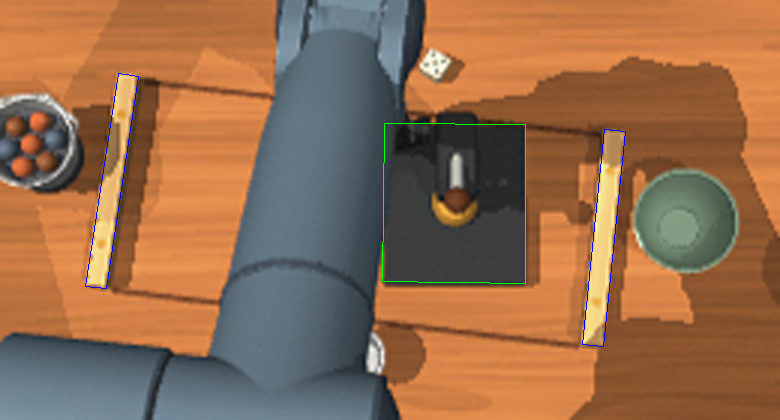

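>>> jog_arm:
  series: [-0.05,-0.5,0,0,0,-0.03,-0.05,-0.5,0,0,0,-0.03,0,-0.5,0,0,0,-0.03,0,-0.5,0,0,0,-0.03,0,-0.5,0,0,0,-0.03,0,-0.5,0,0,0,-0.03,0,-0.5,0,0,0,-0.03,0,-0.4,0,0,0,-0.03]

```text
time: 12.17
tool_pos: [0.6083, -0.0306, 0.0161]
tcp_rot: [[0.97, 0.009, 0.243], [-0.243, 0.006, 0.97], [0.007, -1.0, 0.007]]
force: [8.9, 8.3, -0.3]
width: -0.0001
```

```bash
python3 -c "
from h import *
look('l12.png',(.01,-.13,-0.1))"
```

```text
t 12.22 press lane mm 4.8 -130.7 deg -9.3 cost 541
tool [ 0.6081 -0.0316  0.0161] lane 75.1 -48.5 F [ 7.3  6.8 -0.5]
```

View pics/l12.png

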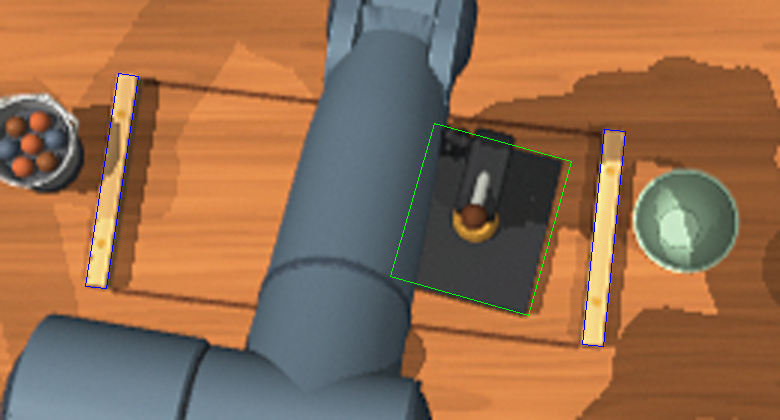

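>>> jog_arm:
  series: [0.05,-0.5,0,0,0,-0.02,0.05,-0.5,0,0,0,-0.02,0.5,1.5,0,0,0,0,0.3,1.7,0,0,0,0,-2.3,1.0,0,0,0,0,-2.3,0.8,0,0,0,0,-2.3,0.8,0,0,0,0,-2.3,0.8,0,0,0,0]

```text
time: 12.88
tool_pos: [0.5196, 0.0235, 0.0143]
tcp_rot: [[0.96, -0.001, 0.282], [-0.282, -0.0, 0.96], [-0.0, -1.0, -0.0]]
force: [0.1, 0.0, -0.7]
width: 0.0003
```

```bash
python3 -c "
from h import *
look('l13.png',(.01,-.13,-0.15))"
```

```text
t 12.93 press lane mm 1.6 -130.1 deg -12.1 cost 339
tool [0.5125 0.0253 0.0131] lane -26.3 -2.7 F [-4.9  0.9 -0.6]
```

View pics/l13.png

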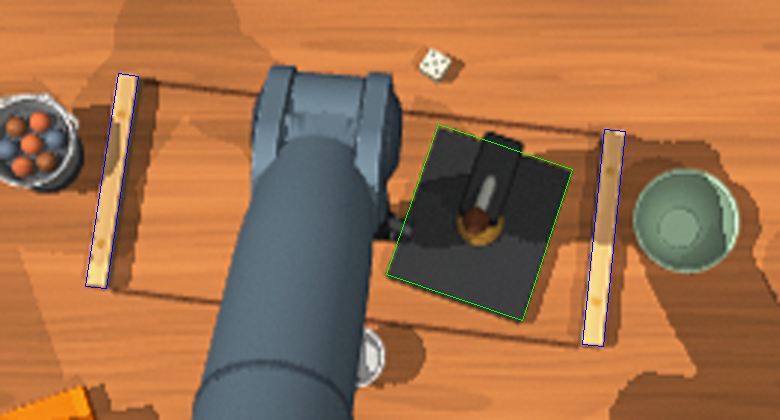

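>>> jog_arm:
  series: [-1.0,0,0,0,0,0,-1.0,-0.4,0,0,0,0,-0.1,-0.6,0,0,0,0,-0.1,-0.6,0,0,0,0,-0.1,-0.5,0,0,0,0,-0.15,-0.5,0,0,0,0.03,-0.15,-0.5,0,0,0,0.03,-0.15,-0.5,0,0,0,0.03]

```text
time: 13.6
tool_pos: [0.4934, -0.0091, 0.0143]
tcp_rot: [[0.982, -0.001, 0.191], [-0.191, 0.011, 0.982], [-0.003, -1.0, 0.011]]
force: [-3.7, 14.0, 6.1]
width: 0.0001
```

>>> jog_arm:
  series: [-0.2,-0.5,0,0,0,0.03,-0.2,-0.5,0,0,0,0.03,-0.2,-0.5,0,0,0,0.03,-0.2,-0.5,0,0,0,0.03]

```text
time: 13.93
tool_pos: [0.4836, -0.0283, 0.014]
tcp_rot: [[0.997, -0.004, 0.071], [-0.071, 0.012, 0.997], [-0.005, -1.0, 0.011]]
force: [-5.6, 15.8, 10.1]
width: -0.0002
```

```bash
python3 -c "
from h import *
look('l14.png',(.005,-.14,-0.1))
grab('side','s14.png')"
```

```text
t 13.98 press lane mm 8.7 -146.0 deg 0.3 cost 661
tool [ 0.4833 -0.0297  0.0139] lane -49.3 -60.6 F [-3.9 11.7  4.6]
```

View pics/l14.png

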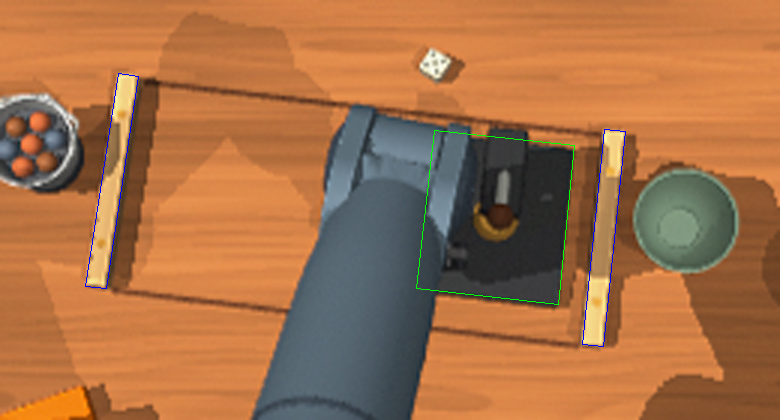

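View pics/s14.png

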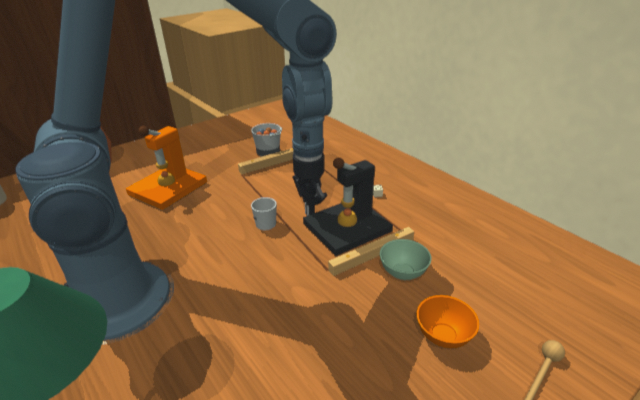

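>>> jog_arm:
  series: [-0.2,-0.5,0,0,0,0.03,-0.2,-0.5,0,0,0,0.03,-0.2,-0.4,0,0,0,0.03,0,1.5,0,0,0,0,0.3,2.2,0,0,0,0,2.2,0.4,0,0,0,0,2.4,0.2,0,0,0,0,2.4,0,0,0,0,0]

```text
time: 14.7
tool_pos: [0.5543, -0.0035, 0.0144]
tcp_rot: [[1.0, 0.001, -0.016], [0.016, 0.0, 1.0], [0.001, -1.0, 0.0]]
force: [0.5, -0.3, 0.1]
width: 0.0003
```

```bash
python3 -c "
from h import *
look('l15.png',(.012,-.155,0.1))"
```

```text
t 14.75 press lane mm 13.5 -153.5 deg 8.3 cost 319
tool [ 0.5608 -0.0043  0.0153] lane 25.0 -26.7 F [ 5.8 -0.4 -0.2]
```

View pics/l15.png

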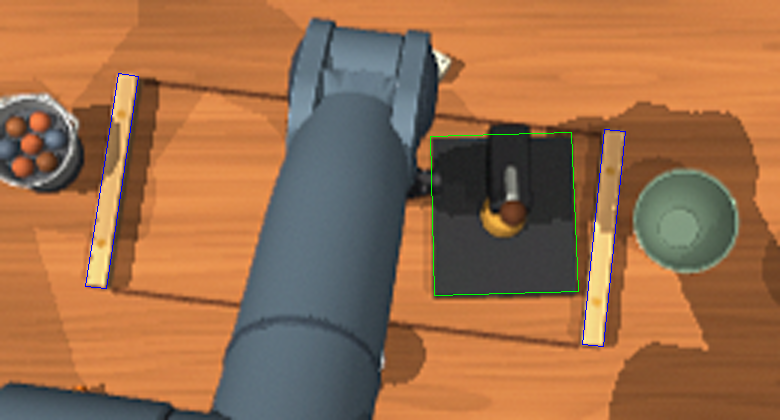

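>>> jog_arm:
  series: [1.6,-0.5,0,0,0,0,1.6,-0.5,0,0,0,0,0.2,-0.5,0,0,0,0,0,-0.5,0,0,0,0,0,-0.5,0,0,0,0,0,-0.5,0,0,0,0,-0.05,-0.5,0,0,0,-0.03,-0.05,-0.5,0,0,0,-0.03]

```text
time: 15.42
tool_pos: [0.5859, -0.0423, 0.0144]
tcp_rot: [[0.999, 0.001, 0.046], [-0.046, 0.005, 0.999], [0.001, -1.0, 0.005]]
force: [4.5, 8.1, -2.6]
width: -0.0001
```

```bash
python3 -c "
from h import *
look('l16.png',(.012,-.155,0.1))"
```

```text
t 15.47 press lane mm 11.8 -155.0 deg 6.7 cost 342
tool [ 0.5863 -0.0429  0.0145] lane 54.6 -62.2 F [ 2.2  3.7 -1.5]
```

View pics/l16.png

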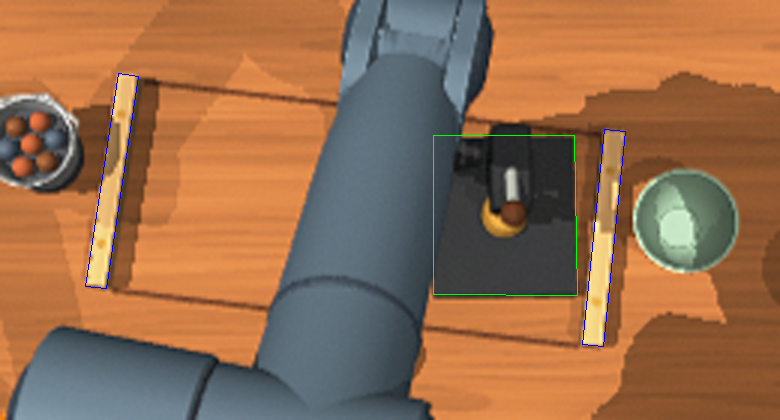

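>>> jog_arm:
  series: [0,-0.5,0,0,0,-0.03,0,-0.5,0,0,0,-0.02,0,-0.4,0,0,0,0,0,-0.4,0,0,0,0]

```text
time: 15.8
tool_pos: [0.5881, -0.0589, 0.015]
tcp_rot: [[0.996, 0.005, 0.093], [-0.093, 0.007, 0.996], [0.004, -1.0, 0.007]]
force: [5.4, 8.9, -1.7]
width: 0.0001
```

```bash
python3 -c "
from h import *
look('l17.png',(.012,-.165,0.0))"
```

```text
t 15.85 press lane mm 9.6 -168.4 deg 1.4 cost 486
tool [ 0.5881 -0.06    0.015 ] lane 58.3 -78.9 F [ 5.3  6.8 -0.8]
```

View pics/l17.png

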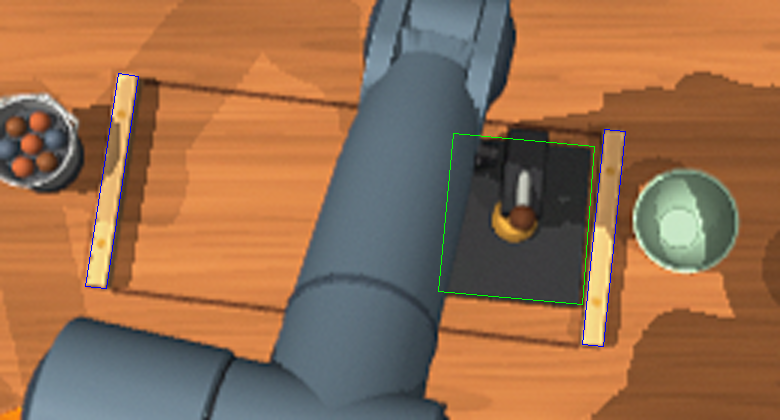

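>>> jog_arm:
  series: [0,-0.4,0,0,0,-0.02,0,-0.3,0,0,0,0,0,-0.3,0,0,0,0,0,0,0,0,0,0]

```text
time: 16.18
tool_pos: [0.5884, -0.0681, 0.0151]
tcp_rot: [[0.994, 0.006, 0.113], [-0.113, 0.009, 0.994], [0.005, -1.0, 0.01]]
force: [6.2, 10.8, -0.4]
width: -0.0004
```

```bash
python3 -c "
from h import *
look('l18.png',(.012,-.17,0.0))"
```

```text
t 16.23 press lane mm 7.0 -176.3 deg -1.3 cost 544
tool [ 0.5883 -0.0681  0.0151] lane 59.5 -86.9 F [ 6.1 10.2 -0.2]
```

View pics/l18.png

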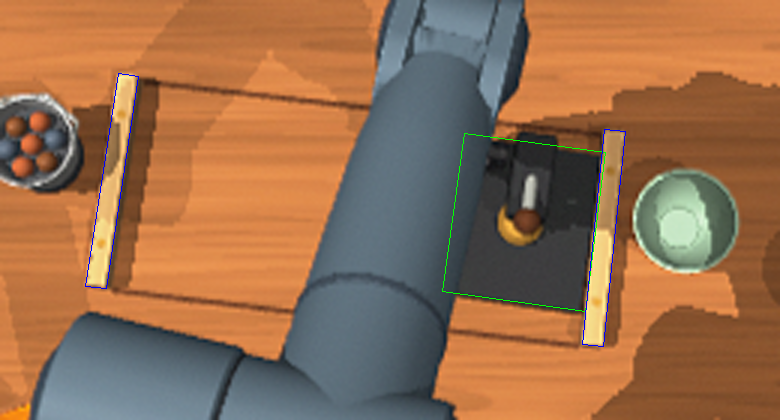

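>>> jog_arm:
  series: [0.1,1.2,0,0,0,0,0.1,1.3,0,0,0,0,-2.4,0.3,0,0,0,0,-2.4,0.3,0,0,0,0,-2.4,0.3,0,0,0,0,-2.4,0.3,0,0,0,0,-2.0,0.2,0,0,0,0,0,0,0,0,0,0]

```text
time: 16.9
tool_pos: [0.4651, -0.0309, 0.0132]
tcp_rot: [[0.993, -0.008, 0.114], [-0.114, 0.001, 0.994], [-0.008, -1.0, 0.0]]
force: [-2.1, 1.1, -0.4]
width: -0.0001
```

```bash
python3 -c "
from h import *
look('l19.png',(.008,-.174,0.0))
grab('side','s19.png')"
```

```text
t 16.95 press lane mm 7.1 -173.5 deg -1.6 cost 289
tool [ 0.4682 -0.0315  0.0138] lane -64.0 -64.1 F [0.6 0.5 0.3]
```

View pics/l19.png

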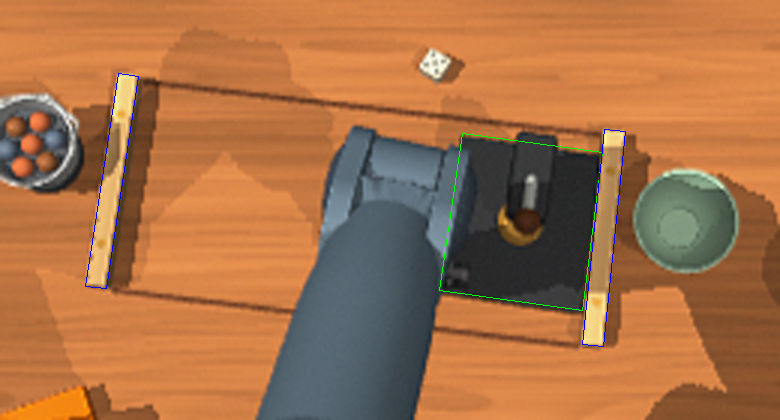

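View pics/s19.png

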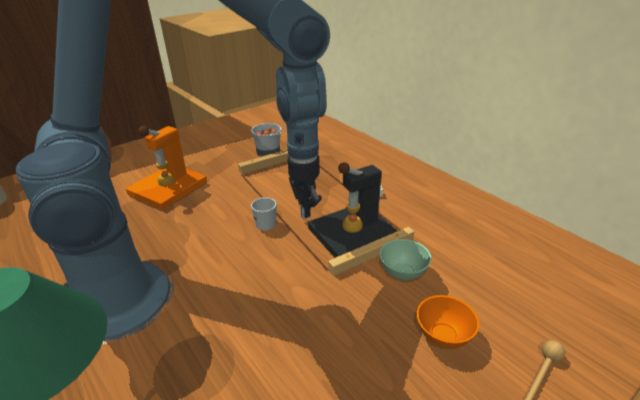

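Nearly square, about 1.6° with the near side lagging. Now I'll push the near corner gently home.

>>> jog_arm:
  series: [-0.1,-0.7,0,0,0,0,-0.1,-0.6,0,0,0,0,0,-0.4,0,0,0,0,0,-0.3,0,0,0,0,0,-0.2,0,0,0,0,0,-0.2,0,0,0,0,0,0,0,0,0,0]

```text
time: 17.58
tool_pos: [0.469, -0.0539, 0.0142]
tcp_rot: [[0.994, -0.002, 0.113], [-0.113, 0.008, 0.994], [-0.002, -1.0, 0.008]]
force: [-2.7, 9.6, 6.1]
width: 0.0
```

>>> jog_arm:
  series: [0,-0.2,0,0,0,0,0,-0.15,0,0,0,0,0,0,0,0,0,0]

```text
time: 17.83
tool_pos: [0.4686, -0.0547, 0.0142]
tcp_rot: [[0.994, -0.002, 0.112], [-0.112, 0.014, 0.994], [-0.003, -1.0, 0.013]]
force: [-3.0, 16.9, 10.0]
width: -0.0002
```

>>> jog_arm:
  series: [0,1.5,0,0,0,0,0,2,0,0,0,0,-0.5,3,2,0,0,0,-1,3.5,1,0,0,0,-1,3.5,1,0,0,0,-1,3.5,1,0,0,0,0,3.5,0,0,0,0,0,0,0,0,0,0]

```text
time: 18.5
tool_pos: [0.4359, 0.1498, 0.0653]
tcp_rot: [[0.994, 0.003, 0.107], [-0.107, 0.003, 0.994], [0.002, -1.0, 0.003]]
force: [-0.6, -0.5, -0.2]
width: 0.0005
```

```bash
python3 -c "
from h import *
look('l20.png',(.008,-.174,0.0))
grab('side','s20.png')
for n in ('top','side'):
  for t in ['bowl','bucket','cup','dice']:
    print(n,t,[(np.round(x['point'],3).tolist(),round(x['p'],2)) for x in spotter.recognise(n,t)])
import cv2
a=cv2.imread('pics/s20.png')[140:290,200:440];cv2.imwrite('pics/s20c.png',cv2.resize(a,None,fx=3.3,fy=3.3,interpolation=cv2.INTER_CUBIC))
"
```

```text
t 18.55 press lane mm 7.4 -173.7 deg 0.6 cost 112
tool [0.4359 0.1472 0.0649] lane -116.1 109.8 F [ 0.9 -0.5 -0.7]
top bowl [([0.462, -0.485, 0.021], 0.88), ([0.528, -0.323, 0.019], 0.7), ([0.52, -0.143, 0.024], 0.34)]
top bucket [([0.597, 0.36, 0.07], 0.71)]
top cup [([0.384, 0.026, 0.009], 0.54)]
top dice [([0.69, -0.061, 0.028], 0.48)]
side bowl [([0.473, -0.478, 0.03], 0.9), ([0.538, -0.304, 0.032], 0.89)]
side bucket [([0.602, 0.325, 0.067], 0.58)]
side cup [([0.379, 0.013, 0.044], 0.7)]
side dice []
```

View pics/l20.png

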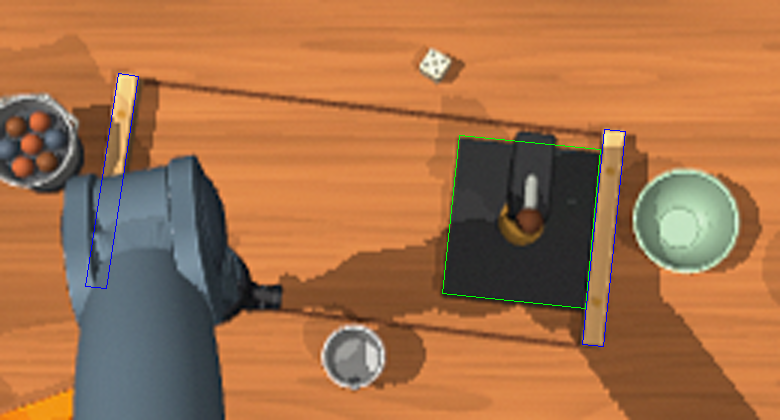

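View pics/s20c.png

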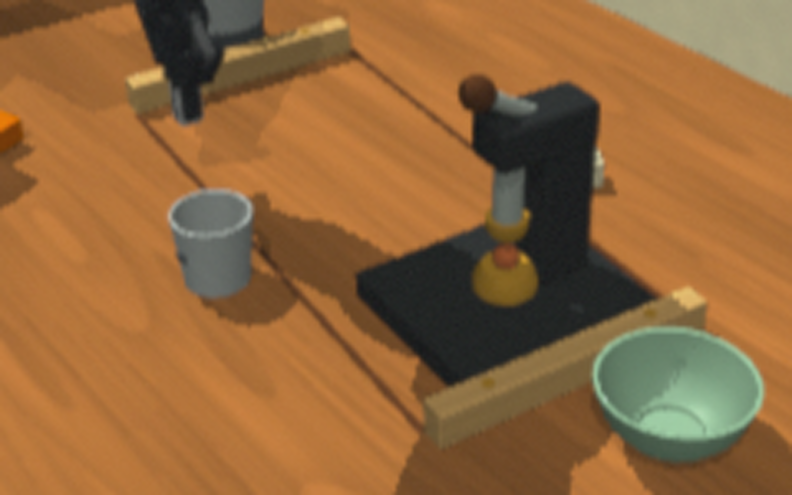

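```bash
python3 -c "
from h import *
print(bot.close_job())"
```

```text
the job is handed in; nothing more can be done
None
```

The press now stands against the oak stop beside the celadon bowl, and I handed the job in at about 18.6 s of the 72 s. No verdict was reported.

**Swings:** I pushed the trailing corners in turn, the near (robot-side) one first, for seven pushes in all: four near and three far. Fitted from the top picture, the peak swings were about +19°, −17°, +13°, −12° and +8°. The first swings went well past the 10° asked for, but stayed under 30°.

**Final position:** In the last top picture, with the tool withdrawn, the press was:
- **Along the lane:** y ≈ −174 mm, where touching is −175 mm.
- **Across the lane:** x ≈ +7 mm from the stop's middle.
- **Angle:** about 0.6° out of square.

In the last push the tool stopped advancing as the force rose to 17 N. The tool had reached the same depth at both corners within 0.3 mm, which fits the base sitting flush with the stop.

**Other things:** In the top view the bowl, bucket, cup and dice were within about 5 mm of where they started, which is roughly the detector's accuracy. In the side view the last look missed the dice and put the bucket about 17 mm from its first reading. I took that as detector scatter, because the bucket moved only about 2 mm in the top view and the arm's pushing kept well clear of it.

While the arm covered part of the base, the angle fit was off by 1–3°. I checked those readings by eye against the outline drawn on the pictures.

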